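# Load a hub spacer into the spool-hub jig

## Task

Slide the big steel spacer ring along the jig's lane, without lifting it off, over the raised lip so that it drops flat into the pocket beyond, and push it on until it bears on the stop block with about 6 N for a moment, no harder: the stop is held only by friction and its setting must not be shifted. Then swing the latch arm right across over the spacer until it meets its end, and let go. Leave the small washer and the six-sided print on the jig's ledge alone.

Things in the scene. Friction and masses are not known exactly. Their poses are not given: they have to be found in the camera images.
- jig: assembly jig fixed on the bench: dark base plate 300 x 160 x 12 mm with an aluminium-railed lane on it. Origin: on the bench surface, on the lane's centre line, under the lip's inner (pocket side) edge. x runs along the lane from entry deck to pocket, y to the left of that, z up. Base: x -150 to 150, y -55 to 105 mm; y 51 to 105 is a bare side ledge, 12 mm high.
- lip_edge (a point): middle of the lip's inner top edge, 20 mm straight above the jig's origin. The lip crosses the lane: flat top from x -5 to 0 mm, a ramp rising to it from the entry deck over x -14 to -5, an upright drop to the pocket floor at x 0. Heights above the bench: entry deck 16 mm (x -150 to -14), lip 20, pocket floor 12 (x above 0).
- pocket (a point): point on the pocket floor, on the lane's centre line, 40 mm beyond the lip's inner edge (12 mm above the bench). Side rails 8 mm thick, tops 21 mm above the bench: 65 mm between them along lip and pocket (jig x -36 to 128 mm), 83 mm along the deck (x -150 to -81), slanting rails funnel from one to the other. No rail across the lane's entry.
- spacer_mid (a point): the part to load: flat steel ring, 60 mm outside, 26 mm inside diameter, 14 mm thick, 0.19 to 0.31 kg, on the entry deck. Point: its centre, half-way up (23 mm above the bench on the deck, 19 mm flat in the pocket, where 6 mm of it stands above the lip: a tip 2 to 3 mm above the lip can push its rim all the way). Pushing takes about 1 to 6 N; over 22 N on it is too much.
- stop_zone (a point): nearest place of the stop face: on the lane's centre line, 66 mm beyond the lip's inner edge. The aluminium stop block (44 mm wide, 12.5 to 26.5 mm above the bench) is set by hand, its face 0 to 26 mm beyond this point along the jig's x; its place is not measured and must be felt (or seen). It holds rigidly up to about 12 N, then slips away along x; over 1.5 mm spoils it.
- latch (a joint): turn of the latch arm about its upright pivot, rad: 0 = arm along the jig's +x (open), growing clockwise seen from above, 1.57 = along the jig's -y, over the spacer; end stop 1.6. Stays where left; takes under 2 N at the knob. The 12 mm wide arm spans 28.5 to 33.5 mm above the bench, 2.5 mm over a spacer lying flat in the pocket; it cannot pass over one that is not down.
- latch_knob (a point): middle of the black round knob standing upright on the end of the latch arm: 12 mm diameter, 20 mm high (33.5 to 53.5 mm above the bench), 50 mm from the pivot axis. Point: on its axis, half-way up.
- latch_pivot (a point): point on the latch's pivot axis at the height of the knob's middle: at x 50, y 52 mm in the jig's frame.
- small_washer: small flat steel washer, 36 mm across and 5 mm thick, lying on the jig's side ledge; not part of the job (origin: centre of underside)
- hex_print: small six-sided plastic print, 38 mm across and 11 mm high, lying on the jig's side ledge; not part of the job (origin: centre of underside)
There are look-alikes about, which are no part of the job. What is meant by the part that bears spacer_mid is not blue or yellow, and is the larger of those in its own colour.

How it is judged:
By the outcome, as a careful person would: the job done as asked, in the order asked, and still so for the second after the job is handed in, with the robot touching nothing.
It also fails if it takes over 54 s, if anything falls off the work surface, if the arm or the gripper's body presses on something with over 40 N, if the wrist force passes 120 N, or if a joint passes its speed limit or range.

## Robot

A 7-joint arm with a two-finger parallel gripper is mounted at the origin on the work surface. World frame = base frame: x ahead of the robot, y to its left, z up, the work surface at z = 0. Lengths are in m, angles in degrees, forces in N, time in s.
With the tool pointing down it reaches from about 0.425 to 0.875 m from the base axis. Payload 4.7 kg.
Tool frame: the origin (TCP) lies midway between the tips of the shut fingers; the grasp point (between the pads) lies 19 mm behind it; z points along the fingers, y is the direction in which the jaws open and shut (so a half turn about z gives the same grasp; the last joint's range is limited). The gripper opens to 87 mm and grips with 3 to 60 N. Pads are 19 mm wide; open, the fingers measure 117 mm over their backs; the gripper's body (75 mm by 190 mm) begins 51 mm behind the grasp point.
Start: joints at [69.849, 18.392, -4.016, 83.108, 1.295, 78.541, -3.26], TCP at [0.232, -0.607, 0.19] pointing down, gripper open.
Joint ranges: [-163.93, 163.93], [-17.29, 119.83], [-79.2, 71.16], [3.27, 140.29], [-89.18, 269.18], [5.43, 117.66], [-154.24, 154.24]. Speed limits (degrees/s): [147.25, 147.25, 180, 180, 180, 180, 180].

## Interface

Orientations are given as [roll, pitch, yaw] about the fixed x, y, z axes, in that order (R = Rz(yaw) Ry(pitch) Rx(roll)).
In Python, from cell import env gives the robot as it stands.
- The arm moves only by the tool apply_moves, never from a script. Its argument "targets" is a list of rows, each a list of 2 entries, a list of its own where there are three numbers: the shift along the world's x, y, z in mm, then the turn, a rotation vector about the world's x, y, z in rad. A call has 1 to 8 rows; each row is the pose to reach, as a shift and turn from the pose commanded when the call began; what a row does not reach only later rows make up. A row lasts 1/10 s, in which the tool goes at most 50 mm and 8.59 degrees, less where a joint would pass 70% of its speed; a pose out of reach is approached as far as the arm can. A call with a gripper value outside its range is refused whole. "hand" is the finger opening in mm, from 0 to 87, set as the call begins (left out, the last holds). The fingers move at their own pace and stop on an object; "squeeze" is the grip in N (left out, the last holds). Time passes only in rows, so rows that repeat a pose let the fingers close. It gives the time, the measured TCP pose, the force and the opening at its end, in the units of the state.
- env.get_obs(): the state, without advancing time (a new reading comes with each control period).
- env.read_camera(name): name is "scene" or "top"; returns a dict with "image" (480x640x3 uint8, red, green, blue), "camera_matrix" (3x3 intrinsics, pixels), "camera_from_world" (4x4, takes a point from world to camera coordinates). Camera axes: x right, y down, z forward; pixel columns grow to the right and rows downward; lengths in m; the calibration is good to about 2 mm. A picture is of the moment at which its call begins. There is no depth.
- env.sign_off(): hands the job in, once; it reports no verdict.
Trained networks look in a picture, given as the dict that the camera call returned (one of the last four; its "shot" number tells which), for a name from the list of things; names that differ only in an ending like _2 or _b are one class to them, and where a whole thing is asked for, a point or a joint stands for the part that bears it (a point fixed in the world has none). Each returns a list of dicts, best first, with "conf" (0 to 1); they miss things now and then, are a little off and sometimes report something else, mostly with a low value. They report only what shows in the picture. A call takes as long as a camera call. They do not tell look-alikes from the thing itself.
- env.regions_of(picture, target): "region" (480x640 bool, what is visible of it) and "rect" ([left, top, right, bottom] in pixels, round what is visible of it).
The state is a dict: "time_s": time; "qpos": joint angles; "joint_velocities": joint speeds; "effort": joint torques, N m; "tool_pos": TCP position; "tool_rot": TCP orientation; "force": force on the tool from outside, world axes, zero at the start; "wrist_torque": the same for the moment, N m; "grip_width": finger opening in m.
Only numpy, scipy, OpenCV 4.12 (cv2) and the standard library are available. Lean on these libraries where they do the work, as an engineer would, in place of code of your own. Each camera call takes 0.05 s, during which the arm holds its last target. There are 200 camera calls.

## Working session

There is one attempt and no reset: what is moved stays moved. The work goes in short steps, Python scripts to look and compute and a tool call to move; the robot and the scene stay as the last step left them, time stands still between calls to the robot, and variables do not carry over. Pictures are saved under pics/ and viewed, about 8 in all and at most 12, crops included, and the job is handed in when it is done.

Besides the shell and the picture viewer there is one more tool, called after "Request:" by a JSON object that holds its "op" and its "data", one argument or row to a line. apply_moves: Moves the arm, as the interface text tells. Its arguments: {"type":"object","properties":{"targets":{"type":"array","items":{"type":"array"}},"hand":{"type":"number"},"squeeze":{"type":"number"}},"required":["targets"]}

```bash
ls; mkdir -p pics
cat > h.py <<'E'
import numpy as np, cv2
from cell import env
def save(p,n,crop=None,s=1):
    im=p["image"][...,::-1]
    if crop: l,t,r,b=crop; im=im[t:b,l:r]
    cv2.imwrite("pics/"+n,cv2.resize(im,None,fx=s,fy=s,interpolation=cv2.INTER_CUBIC))
def proj(p,X):
    T=np.array(p["camera_from_world"]);c=(T[:3,:3]@np.atleast_2d(X).T).T+T[:3,3]
    u=(np.array(p["camera_matrix"])@c.T).T; return u[:,:2]/u[:,2:]
def ray(p,uv,z):
    T=np.array(p["camera_from_world"]);R=T[:3,:3];o=-R.T@T[:3,3]
    d=R.T@np.linalg.inv(np.array(p["camera_matrix"]))@np.array([uv[0],uv[1],1.]); return o+d*(z-o[2])/d[2]
E
python3 - <<'E'
from h import *
for n in("scene","top"):
    p=env.read_camera(n); save(p,n+"0.png")
    T=np.array(p["camera_from_world"]);print(n,p["shot"],-T[:3,:3].T@T[:3,3])
    for t,z in(("jig",.012),("spacer_mid",.03),("latch",.031),("latch_knob",.0535),("small_washer",.017),("hex_print",.023)):
        for r in env.regions_of(p,t)[:4]:
            m=np.argwhere(r["region"]).mean(0)[::-1]; q=r["rect"]
            print(t,round(r["conf"],2),q,m.round(1),ray(p,((q[0]+q[2])/2,(q[1]+q[3])/2),z).round(4))
print(env.get_obs())
E
```

```text
pics
scene 1 [0.92887439 0.11696646 0.7183333 ]
jig 0.33 [216.2, 215.6, 452.0, 365.6] [321.3 289.9] [0.5936 0.1312 0.012 ]
spacer_mid 0.94 [339.5, 175.7, 366.5, 198.9] [354.6 186.7] [0.4322 0.1634 0.03  ]
spacer_mid 0.82 [365.7, 225.3, 409.3, 269.3] [382.8 247.4] [0.5366 0.2074 0.03  ]
spacer_mid 0.71 [253.9, 288.5, 307.4, 308.7] [280.3 301. ] [0.6125 0.0594 0.03  ]
spacer_mid 0.64 [470.2, 241.2, 510.0, 287.6] [490.6 266.2] [0.5664 0.3467 0.03  ]
latch 0.8 [251.6, 288.9, 305.3, 306.5] [279.3 301.1] [0.6116 0.0565 0.031 ]
latch_knob 0.95 [254.5, 289.0, 303.3, 311.8] [279.5 301. ] [0.6258 0.0592 0.0535]
latch_knob 0.68 [218.0, 213.6, 450.4, 366.8] [321.4 289.5] [0.6127 0.1306 0.0535]
small_washer 0.72 [410.3, 288.5, 436.7, 310.2] [423.1 298.1] [0.6113 0.252  0.017 ]
small_washer 0.31 [365.3, 224.3, 407.7, 268.2] [382.7 247.2] [0.5274 0.2078 0.017 ]
hex_print 0.97 [360.2, 296.6, 386.9, 320.9] [373.3 307.5] [0.6264 0.1829 0.023 ]
hex_print 0.53 [213.8, 213.3, 454.5, 366.6] [322.4 289.8] [0.5978 0.1311 0.023 ]
top 2 [0.45553958 0.14256407 0.80041853]
jig 0.9 [210.2, 148.2, 443.0, 304.2] [
[... 672 characters left out ...]
 0.177  0.023 ]
{'time_s': 0.7, 'qpos': array([69.84849116, 18.39059136, -4.01752508, 83.10594967,  1.29506391,
       78.54184845, -3.26095501]), 'joint_velocities': array([ 0.06817807, -0.05780736,  0.05792512, -0.04855513,  0.02507195,
        0.01033287, -0.05862707]), 'effort': array([-2.16348094e-04, -4.90948284e+01, -4.03112350e-01, -3.12706411e+01,
       -6.36218442e-02,  3.35761928e-02,  4.25785572e-05]), 'tool_pos': array([ 0.23250581, -0.60702751,  0.19051589]), 'tool_rot': array([1.79993248e+02, 2.33182831e-03, 2.09606793e+01]), 'force': array([ 0.93460026, -0.47469096, -0.19268068]), 'wrist_torque': array([0.00019301, 0.01520787, 0.0142548 ]), 'grip_width': 0.08672757102559947}
```

View pics/scene0.png

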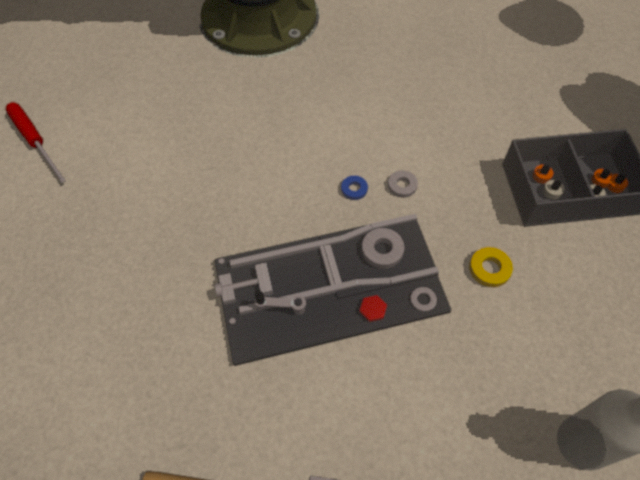

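View pics/top0.png

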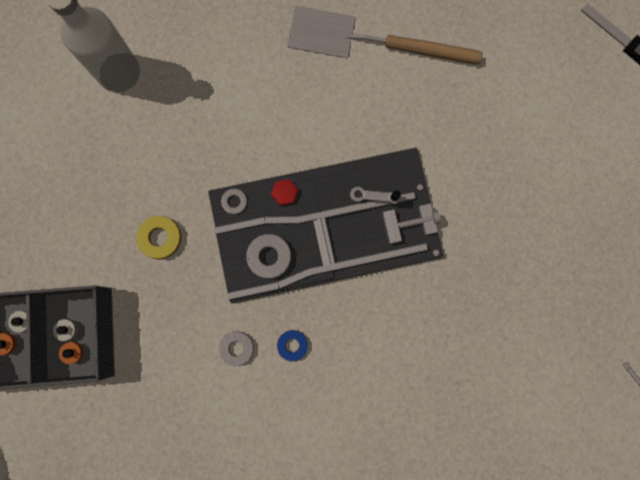

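The top view shows the jig at about (210–443, 148–304), with the lane running left to right. The big ring lies on the deck at (268,256), the lip is at (325,243), the stop at (393,226), the latch pivot at (358,194) and the knob at (396,196).

The candidates are the grey ring on the deck (268,256), the grey ring on the bench (236,348), the grey washer on the ledge (233,201), the blue ring (292,345) and the yellow ring (158,237). The deck ring is the largest of the grey ones, so it fits. I'll fit the jig pose and confirm with an enlarged crop.

```bash
cat > fit.py <<'E'
from h import *
from scipy.optimize import least_squares
C=np.array([[-150,-55,12],[150,-55,12],[150,105,12],[-150,105,12]])/1e3
def w(P,q):
    P=np.atleast_2d(P);c,s=np.cos(q[2]),np.sin(q[2]);return np.c_[q[0]+c*P[:,0]-s*P[:,1],q[1]+s*P[:,0]+c*P[:,1],P[:,2]]
if __name__=="__main__":
    ps=[];obs=[]
    for n in("top","scene"):
        p=env.read_camera(n);r=env.regions_of(p,"jig")[0]
        cs=cv2.findContours(r["region"].astype(np.uint8),0,2)[0];c=max(cs,key=cv2.contourArea)
        b=cv2.minEnclosingTriangle(c)[1] if 0 else cv2.approxPolyDP(cv2.convexHull(c),12,True)[:,0]
        print(n,r["conf"],b.tolist());ps.append(p);obs.append(b)
    q0=[.58,.10,-1.4]
    def f(q):
        e=[]
        for p,b in zip(ps,obs):
            u=proj(p,w(C,q));e+=[x-b[np.argmin(((b-x)**2).sum(1))] for x in u]
        return np.ravel(e)
    s=least_squares(f,q0,loss="soft_l1");print(s.x,np.degrees(s.x[2]),f(s.x).round(1));np.save("q.npy",s.x)
    for p,n in zip(ps,("top","scene")):
        im=p["image"].copy();K=4
        l,t=(205,140) if n=="top" else (208,205)
        im=cv2.resize(im[t:t+145*1+25,l:l+250],None,fx=3.2,fy=3.2,interpolation=cv2.INTER_CUBIC)
        D=lambda P,c:cv2.polylines(im,[(((proj(p,w(np.array(P)/1e3,s.x))-[l,t]+.5)*3.2)).round().astype(int)],1,c,1)
        D(C*1e3,(255,0,0));D([[0,-32.5,20],[0,32.5,20],[-5,32.5,20],[-5,-32.5,20]],(0,255,0))
        for y in(32.5,-32.5):D([[-36,y,21],[128,y,21]],(255,255,0))
        for x in(66,92):D([[x,-22,26.5],[x,22,26.5]],(0,255,255))
        D([[50,52,33],[50,52,53]],(255,0,255))
        cv2.imwrite(f"pics/fit_{n}.png",im[...,::-1])
E
python3 fit.py
```

```text
top 0.62 [[416, 150], [441, 257], [228, 299], [209, 190]]
scene 0.91 [[416, 214], [449, 312], [234, 364], [216, 258]]
[ 0.55877147  0.12043223 -1.34652124] -77.14998429947764 [-1.2  2.7  0.6  0.5 -0.2 -3.  -3.3 -1.8 -1.2  1.  -1.5 -0.4 -2.  -0.3
  3.4 -0.4]
```

View pics/fit_top.png

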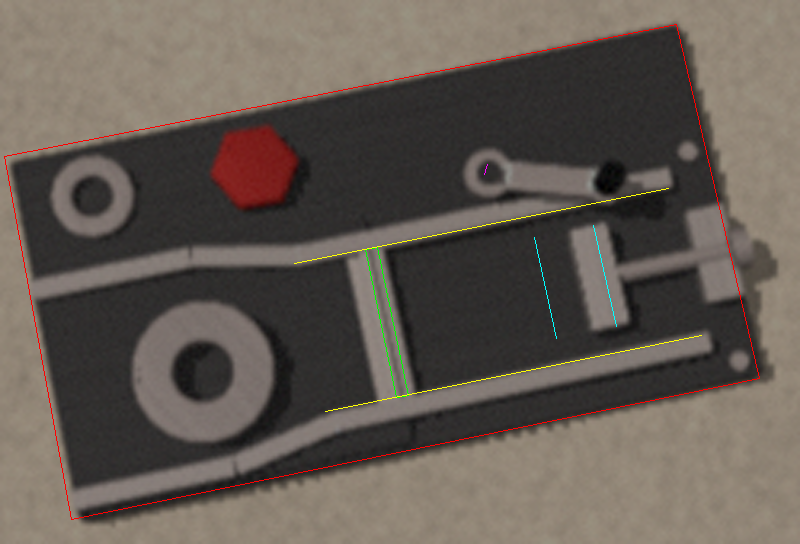

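View pics/fit_scene.png

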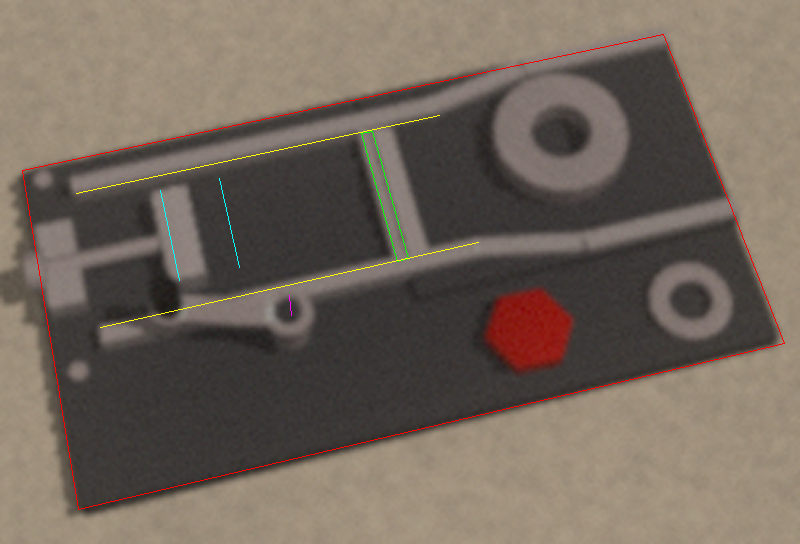

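Top crop: the outline is about right, but the yaw is about 1° off (rails and lip). Scene crop: same error. The big ring is confirmed as the largest grey one, and the ledge carries the small washer and the red hex. I'll refit on hand-picked rail, lip and corner features.

```bash
cat > fit2.py <<'E'
from h import *
from fit import w
from scipy.optimize import least_squares
T=[((386,248),(0,32.5,20)),((412,394),(0,-32.5,20)),((708,334),(128,-32.5,21)),((712,352),(128,-40.5,21)),((666,168),(128,40.5,21)),((670,187),(128,32.5,21)),
((38,298),(-150,41.5,21)),((34,281),(-150,49.5,21)),((75,492),(-150,-41.5,21)),((190,266),(-81,41.5,21)),((233,460),(-81,-41.5,21)),((487,173),(50,52,33)),
((8,159),(-150,105,12)),((677,25),(150,105,12)),((758,377),(150,-55,12)),((72,518),(-150,-55,12))]
S=[((665,36),(-150,-55,12)),((783,342),(-150,105,12)),((80,508),(150,105,12)),((24,172),(150,-55,12)),((361,133),(0,-32.5,20)),((394,259),(0,32.5,20)),((76,193),(128,-32.5,21)),((727,200),(-150,41.5,21)),((290,308),(50,52,33))]
pt,ps=env.read_camera("top"),env.read_camera("scene")
def f(q):
    e=[]
    for p,L,o in((pt,T,(205,140)),(ps,S,(208,205))):
        u=proj(p,w(np.array([b for a,b in L])/1e3,q));e.append(np.array([a for a,b in L])/3.2-.5+o-u)
    return np.ravel(np.vstack(e))
s=least_squares(f,[.56,.12,-1.35],loss="soft_l1");q=s.x;print(q,np.degrees(q[2]));print(f(q).reshape(-1,2).round(1).tolist());np.save("q.npy",q)
def inv(X):
    c,s_=np.cos(q[2]),np.sin(q[2]);d=X[:2]-q[:2];return np.array([c*d[0]+s_*d[1],-s_*d[0]+c*d[1]])*1e3
for p,uv,z in((pt,(268,256),.030),(pt,(((203,372))),.030)): pass
o=np.array((205,140));g=lambda a:np.array(a)/3.2-.5+o
print("spacer top",inv(ray(pt,g((203,371)),.030)));print("stop face top",[inv(ray(pt,g(a),.0265)).round(1) for a in((569,230),(592,330))])
print("knob",inv(ray(pt,g((612,172)),.0535)),inv(ray(pt,g((608,185)),.0335)))
o=np.array((208,205));print("spacer scene",inv(ray(ps,g((561,131)),.030)),"stop",[inv(ray(ps,g(a),.0265)).round(1) for a in((186,186),(206,275))])
for P in((0,0,20),(40,0,12),(50,52,43),(100,52,43)):print(P,w(np.array(P)/1e3,q).round(4))
E
python3 fit2.py
```

```text
[ 0.55828471  0.11888886 -1.34144361] -76.85905741224347
[[1.9, 0.1], [0.1, -0.6], [0.9, -0.0], [0.8, -0.1], [-0.1, -0.6], [-0.2, -0.2], [2.4, -0.0], [2.3, 0.4], [2.5, 0.7], [0.0, 0.2], [1.4, 1.3], [0.2, -0.5], [0.4, -0.0], [-0.3, 0.4], [-1.4, -0.0], [-1.2, -1.3], [1.9, 1.4], [0.8, 0.7], [1.2, -0.5], [1.7, 0.4], [1.2, 0.2], [0.2, -0.3], [1.1, -0.2], [-1.8, -0.2], [0.6, -2.0]]
spacer top [-83.97721738  -5.12738858]
stop face top [array([80.1, 22.5]), array([ 80.2, -21.4])]
knob [98.48638278 38.5400665 ] [99.44590091 36.97821671]
spacer scene [-85.67303204  -5.51022806] stop [array([ 79.3, -21.1]), array([79.2, 22.9])]
(0, 0, 20) [[0.5583 0.1189 0.02  ]]
(40, 0, 12) [[0.5674 0.0799 0.012 ]]
(50, 52, 43) [[0.6203 0.082  0.043 ]]
(100, 52, 43) [[0.6317 0.0333 0.043 ]]
```

Request:
{"op": "apply_moves", "data": {
  "targets": [
    [[31,36,0],[0,0,0.14]],
    [[62,72,0],[0,0,0.28]],
    [[93,108,0],[0,0,0.42]],
    [[124,144,0],[0,0,0.56]],
    [[155,180,0],[0,0,0.7]],
    [[186,216,0],[0,0,0.84]],
    [[217,252,0],[0,0,0.98]],
    [[248,287,0],[0,0,1.12]]
  ],
  "hand": 0
}}

```text
time_s: 1.8
tool_pos: [0.4816, -0.3184, 0.1909]
tool_rot: [180.0, 0.0, 85.5]
force: [1.0, -0.1, -0.0]
grip_width: 0.0309
```

Request:
{"op": "apply_moves", "data": {
  "targets": [
    [[6,49,0],[0,0,0.04]],
    [[12,98,0],[0,0,0.08]],
    [[18,147,0],[0,0,0.12]],
    [[24,196,0],[0,0,0.16]],
    [[30,245,0],[0,0,0.2]],
    [[36,294,0],[0,0,0.24]],
    [[42,343,0],[0,0,0.28]],
    [[48,392,0],[0,0,0.313]]
  ]
}}

```text
time_s: 2.6
tool_pos: [0.5285, 0.0737, 0.191]
tool_rot: [179.9, 0.1, 103.1]
force: [0.4, -0.8, -0.0]
grip_width: 0.0005
```

Request:
{"op": "apply_moves", "data": {
  "targets": [
    [[0,45,0],[0,0,0]],
    [[0,90,0],[0,0,0]],
    [[0,135,-10],[0,0,0]],
    [[0,174,-40],[0,0,0]],
    [[0,174,-85],[0,0,0]],
    [[0,174,-120],[0,0,0]],
    [[0,174,-120],[0,0,0]]
  ]
}}

```text
time_s: 3.3
tool_pos: [0.5247, 0.2441, 0.0656]
tool_rot: [-179.5, 0.1, 103.1]
force: [-0.6, -0.1, 0.7]
grip_width: 0.0004
```

```bash
cat > look.py <<'E'
import sys
from h import *
from fit import w
q=np.load("q.npy")
def inv(X):
    c,s=np.cos(q[2]),np.sin(q[2]);d=np.array(X)[:2]-q[:2];return (np.array([c*d[0]+s*d[1],-s*d[0]+c*d[1]])*1e3).round(1)
if __name__=="__main__":
    a=[]
    for n,cr in(("top",(205,140,455,310)),("scene",(208,195,458,375))):
        p=env.read_camera(n);l,t,r,b=cr;im=cv2.resize(p["image"][t:b,l:r],(640,int(640*(b-t)/250)),interpolation=cv2.INTER_CUBIC)
        o=env.get_obs();u=proj(p,o["tool_pos"])[0];x=((u-[l,t]+.5)*2.56).round().astype(int)
        cv2.drawMarker(im,tuple(int(v) for v in x),(0,255,0),0,14,1);a.append(im)
    cv2.imwrite("pics/"+sys.argv[1],cv2.resize(np.vstack(a)[...,::-1],None,fx=.66,fy=.66,interpolation=cv2.INTER_AREA) if len(sys.argv)<3 else np.vstack(a)[...,::-1])
    print(o["time_s"],o["tool_pos"],o["tool_rot"],o["force"],"jig",inv(o["tool_pos"]))
E
python3 look.py c1.png
```

```text
3.4 [0.52864372 0.24594328 0.07102277] [-1.79984502e+02 -1.46960676e-02  1.03047376e+02] [ 0.55469595 -0.42088631  1.0293408 ] jig [-130.5    0. ]
```

View pics/c1.png

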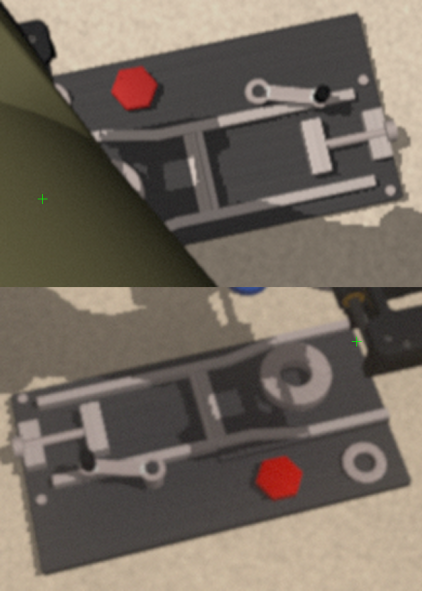

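Request:
{"op": "apply_moves", "data": {
  "targets": [
    [[0,0,-20],[0,0,0]],
    [[0,0,-35],[0,0,0]],
    [[0,0,-45],[0,0,0]],
    [[0,0,-48],[0,0,0]],
    [[0,0,-48],[0,0,0]]
  ]
}}

```text
time_s: 3.9
tool_pos: [0.5286, 0.2459, 0.0226]
tool_rot: [180.0, 0.0, 103.1]
force: [0.8, -0.2, -0.1]
grip_width: 0.0004
```

Request:
{"op": "apply_moves", "data": {
  "targets": [
    [[0.9,-3.9,0],[0,0,0]],
    [[1.8,-7.8,0],[0,0,0]],
    [[2.7,-11.7,0],[0,0,0]],
    [[3.6,-15.6,0],[0,0,0]],
    [[4.5,-19.5,0],[0,0,0]],
    [[5.5,-23.4,0],[0,0,0]]
  ]
}}

```text
time_s: 4.5
tool_pos: [0.5341, 0.2221, 0.0225]
tool_rot: [180.0, 0.0, 103.1]
force: [-0.8, 0.2, -0.5]
grip_width: 0.0005
```

Request:
{"op": "apply_moves", "data": {
  "targets": [
    [[1.1,-4.9,0],[0,0,0]],
    [[2.3,-9.7,0],[0,0,0]],
    [[3.4,-14.6,0],[0,0,0]],
    [[4.5,-19.5,0],[0,0,0]],
    [[5.7,-24.3,0],[0,0,0]],
    [[6.8,-29.2,0],[0,0,0]]
  ]
}}

```text
time_s: 5.1
tool_pos: [0.5409, 0.193, 0.0225]
tool_rot: [180.0, 0.0, 103.1]
force: [-0.3, 0.2, 1.0]
grip_width: 0.0005
```

```bash
python3 look.py c2.png
```

```text
5.2 [0.54112192 0.19225097 0.02241365] [-1.79998896e+02  3.37472770e-02  1.02989728e+02] [-0.43698295 -0.70368344  0.41096314] jig [-75.3  -0. ]
```

View pics/c2.png

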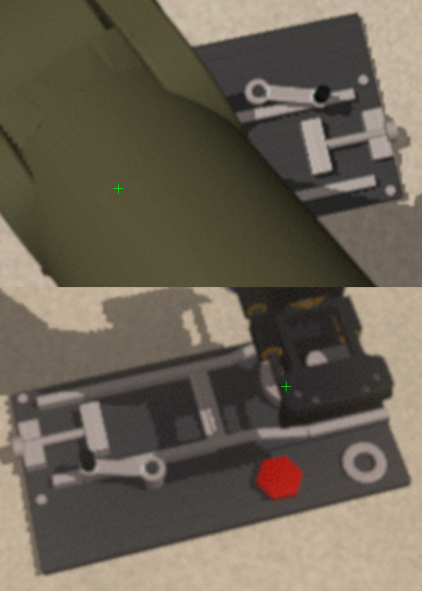

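Run:
```python
from look import *
p=env.read_camera("scene");l,t,r,b=270,195,430,295
im=cv2.resize(p["image"][t:b,l:r],None,fx=5,fy=5,interpolation=cv2.INTER_CUBIC)
im=(255*(im/255.)**.55).astype(np.uint8)
o=env.get_obs()["tool_pos"];x0=-75.5+9.5+30
for z in(16,30):
    th=np.linspace(0,6.28,60);P=np.c_[x0+30*np.cos(th),30*np.sin(th),0*th+z]/1e3
    cv2.polylines(im,[((proj(p,w(P,q))-[l,t]+.5)*5).astype(int)],1,(0,255,0) if z==30 else (255,0,0),1)
cv2.imwrite("pics/c3.png",im[...,::-1]);print(env.get_obs()["force"])
```

```text
[-0.17717932 -0.30585035 -0.9457706 ]
```

View pics/c3.png

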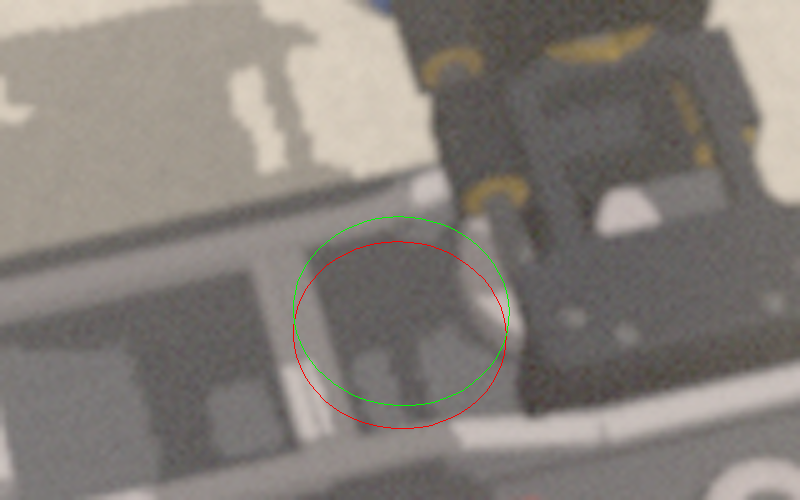

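Run:
```python
from look import *
for n in("scene","top"):
    p=env.read_camera(n)
    for r in env.regions_of(p,"spacer_mid"): 
        m=np.argwhere(r["region"]).mean(0)[::-1];print(n,round(r["conf"],2),r["rect"],m,int(r["region"].sum()),inv(ray(p,m,.03)))
p=env.read_camera("scene");
print(inv(ray(p,(270+628/5,195+210/5),.03)),inv(ray(p,(270+628/5,195+210/5),.016)),inv(ray(p,(270+480/5,195+290/5),.03)))
for X in((-84,-5),(-105,-5),(-62,-5)):print(X,(proj(p,w(np.array([*X,30])/1e3,q))[0]-[270,195])*5)
o=env.get_obs();print({k:np.round(o[k],2) for k in("qpos","force","wrist_torque","tool_pos")})
```

```text
scene 0.89 [468.4, 243.7, 511.1, 288.6] [491.04892966 266.33027523] 1308 [-220.1   62.8]
scene 0.63 [340.9, 173.4, 357.4, 194.6] [346.28671329 185.86013986] 143 [ -62.9 -117.7]
scene 0.52 [361.9, 231.6, 403.7, 265.7] [373.15810277 248.86166008] 253 [-70.9  -3.5]
top 0.9 [219.0, 336.0, 254.9, 365.9] [235.64341085 348.67829457] 774 [-149.4 -116.9]
top 0.59 [136.0, 215.8, 182.5, 260.2] [157.61457551 237.81667919] 1331 [-223.7   48.4]
[-107.3  -14.3] [-111.2  -21.9] [-59.4   0.4]
(-84, -5) [558.89612203 254.98180844]
(-105, -5) [630.23401219 239.08724092]
(-62, -5) [483.66457016 271.7439103 ]
{'qpos': array([ 15.05,  23.63, -44.67, 103.47,  18.87,  60.6 , -23.54]), 'force': array([-0.08,  0.04,  0.63]), 'wrist_torque': array([ 0.04, -0.1 ,  0.03]), 'tool_pos': array([0.54, 0.19, 0.02])}
```

The network still puts the ring near its old place, at (383,249) in scene, and no ring shows ahead of the fingers. I'll raise the tool straight up and look before pushing further.

Request:
{"op": "apply_moves", "data": {
  "targets": [
    [[0,0,3],[0,0,0]],
    [[0,0,6],[0,0,0]],
    [[0,0,12],[0,0,0]],
    [[0,0,20],[0,0,0]],
    [[0,0,40],[0,0,0]],
    [[-8,32,60],[0,0,0]],
    [[-19,80,60],[0,0,0]],
    [[-19,80,60],[0,0,0]]
  ]
}}

```text
time_s: 6.3
tool_pos: [0.5187, 0.2826, 0.085]
tool_rot: [179.8, -0.4, 103.7]
force: [-1.1, 0.7, 0.3]
grip_width: 0.0001
```

Run:
```python
from look import *
p=env.read_camera("scene");l,t,r,b=270,195,430,295
im=cv2.resize(p["image"][t:b,l:r],None,fx=5,fy=5,interpolation=cv2.INTER_CUBIC)
im=(255*(im/255.)**.6).astype(np.uint8);cv2.imwrite("pics/c4.png",im[...,::-1])
for r in env.regions_of(p,"spacer_mid"): 
        m=np.argwhere(r["region"]).mean(0)[::-1];g=r["rect"];print(round(r["conf"],2),g,m,inv(ray(p,((g[0]+g[2])/2,(g[1]+g[3])/2),.03)))
o=env.get_obs();print(o["tool_pos"],inv(o["tool_pos"]),o["force"])
```

```text
0.9 [363.4, 223.6, 407.4, 267.9] [382.70074813 247.33250208] [-89.   -4.1]
0.8 [469.3, 246.4, 511.3, 285.7] [490.77493606 266.0400682 ] [-219.3   62.2]
0.79 [340.9, 173.5, 365.9, 198.3] [354.24260355 187.14990138] [ -73.2 -115. ]
0.6 [390.8, 172.9, 418.8, 195.2] [403.28779599 183.10746812] [-149.   -99.3]
[0.52108899 0.27530958 0.08331737] [-160.8   -0.7] [ 1.07912422 -0.57514237 -0.33021264]
```

View pics/c4.png

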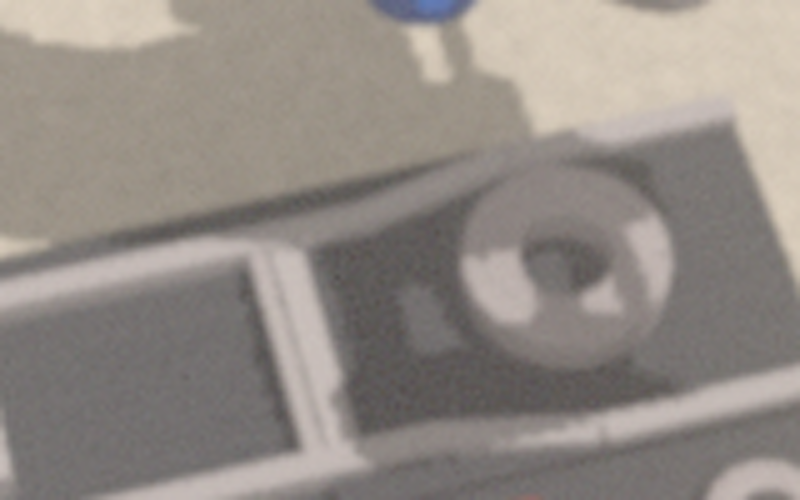

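c4 shows the ring still at its first place, about (567,265) in the crop, so the fingers passed over it without touching. I'll check where the fingertips really are against the reported TCP.

Run:
```python
from look import *
from scipy.spatial.transform import Rotation as Ro
ims=[]
for n in("scene","top"):
    p=env.read_camera(n);o=env.get_obs();R=Ro.from_euler("xyz",o["tool_rot"],degrees=True).as_matrix();tp=o["tool_pos"]
    u=proj(p,tp)[0].astype(int);l=int(np.clip(u[0]-80,0,480));t=int(np.clip(u[1]-75,0,330))
    im=cv2.resize(p["image"][t:t+150,l:l+160],None,fx=2.5,fy=2.5,interpolation=cv2.INTER_CUBIC)
    im=(255*(im/255.)**.6).astype(np.uint8)
    D=lambda P,c:cv2.polylines(im,[((proj(p,tp+(R@(np.array(P)/1e3).T).T)-[l,t]+.5)*2.5).astype(int)],1,c,1)
    D([[-9.5,-15,0],[9.5,-15,0],[9.5,15,0],[-9.5,15,0]],(0,255,0))
    D([[-37.5,-95,-70],[37.5,-95,-70],[37.5,95,-70],[-37.5,95,-70]],(255,0,0))
    ims.append(im);print(n,u,l,t)
cv2.imwrite("pics/c5.png",np.hstack(ims)[...,::-1]);print(o["grip_width"],o["qpos"])
```

```text
scene [439 217] 359 142
top [206 259] 126 184
0.0005870929238342298 [  8.97418339  21.92738406 -47.40184172  98.32633688  17.38390336
  67.42294042 -30.13208379]
```

View pics/c5.png

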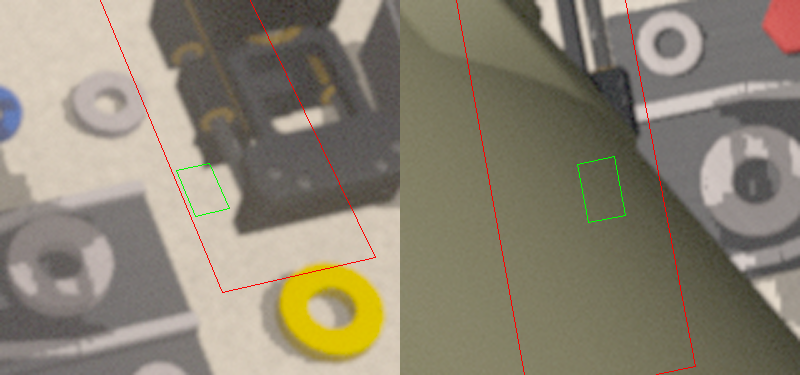

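The predicted fingertip (green) at (200,190) falls on bare bench in c5. The real finger end shows at about (222,160), so the true tip seems well higher than reported. I'll check the image geometry, then feel for the deck with guarded steps.

Run:
```python
from look import *
from scipy.spatial.transform import Rotation as Ro
p=env.read_camera("scene");o=env.get_obs();R=Ro.from_euler("xyz",o["tool_rot"],degrees=True).as_matrix();tp=o["tool_pos"]
g=lambda u:((u-[359,142]+.5)*2.5).round()
for P in([-9.5,15,0],[9.5,15,0],[37.5,95,-70],[-37.5,95,-70],[37.5,-95,-70],[-37.5,-95,-70]):
    X=tp+R@(np.array(P)/1e3);print(P,[g(proj(p,X+[0,0,d/1e3])[0]).tolist() for d in(0,20,40,60)])
X=tp;print("dx10mm",proj(p,X+[.01,0,0])-proj(p,X),"dy",proj(p,X+[0,.01,0])-proj(p,X),"dz",proj(p,X+[0,0,.01])-proj(p,X))
```

```text
[-9.5, 15, 0] [[192.0, 218.0], [198.0, 197.0], [205.0, 176.0], [212.0, 154.0]]
[9.5, 15, 0] [[226.0, 210.0], [233.0, 190.0], [240.0, 168.0], [248.0, 146.0]]
[37.5, 95, -70] [[372.0, 260.0], [384.0, 238.0], [396.0, 214.0], [410.0, 190.0]]
[-37.5, 95, -70] [[218.0, 295.0], [226.0, 273.0], [235.0, 250.0], [244.0, 226.0]]
[37.5, -95, -70] [[228.0, -42.0], [235.0, -68.0], [242.0, -96.0], [250.0, -125.0]]
[-37.5, -95, -70] [[92.0, -15.0], [96.0, -42.0], [100.0, -69.0], [105.0, -98.0]]
dx10mm [[0.8965359  6.33420929]] dy [[ 7.46877325 -0.12328017]] dz [[ 1.2624485  -4.09722065]]
```

Request:
{"op": "apply_moves", "data": {
  "targets": [
    [[5.4,-23,-10],[0,0,0]],
    [[5.4,-23,-35],[0,0,0]],
    [[5.4,-23,-50],[0,0,0]],
    [[5.4,-23,-58],[0,0,0]],
    [[5.4,-23,-58],[0,0,0]]
  ]
}}

```text
time_s: 7.05
tool_pos: [0.5263, 0.25, 0.0233]
tool_rot: [-179.9, -0.0, 103.1]
force: [-0.4, 0.5, 0.3]
grip_width: 0.0005
```

Request:
{"op": "apply_moves", "data": {
  "targets": [
    [[0,0,-4],[0,0,0]],
    [[0,0,-8],[0,0,0]],
    [[0,0,-12],[0,0,0]],
    [[0,0,-12],[0,0,0]]
  ]
}}

```text
time_s: 7.45
tool_pos: [0.5269, 0.2503, 0.0121]
tool_rot: [-180.0, 0.0, 103.1]
force: [-0.3, -0.7, 0.3]
grip_width: 0.0005
```

Run:
```python
from look import *
o=env.get_obs();print(o["force"],o["tool_pos"],inv(o["tool_pos"]))
ims=[]
p=env.read_camera("scene");l,t=340,150
im=cv2.resize(p["image"][t:t+120,l:l+130],None,fx=5,fy=5,interpolation=cv2.INTER_CUBIC);im=(255*(im/255.)**.5).astype(np.uint8)
for d in(0,20,40,60):
    u=(proj(p,o["tool_pos"]+[0,0,d/1e3])[0]-[l,t]+.5)*5;cv2.circle(im,tuple(int(v) for v in u),4,(0,255,0),1)
cv2.imwrite("pics/c6.png",im[...,::-1])
```

```text
[-0.30745082 -0.66315859  0.28291732] [0.52689882 0.25030446 0.01211214] [-135.1   -0.7]
```

View pics/c6.png

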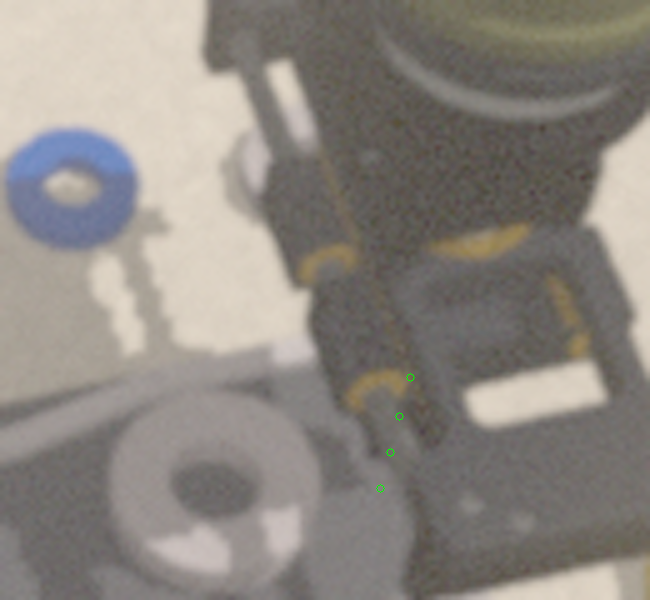

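c6 shows the ring untouched at (215,490) and the finger ending at about (400,455), some 15–25 mm above the reported TCP (380,488). I'll feel down for the deck.

Request:
{"op": "apply_moves", "data": {
  "targets": [
    [[0,0,-1.5],[0,0,0]],
    [[0,0,-3],[0,0,0]]
  ]
}}

```text
time_s: 7.7
tool_pos: [0.5274, 0.2505, 0.0096]
tool_rot: [180.0, 0.0, 103.1]
force: [-0.6, -1.0, 0.0]
grip_width: 0.0006
```

Request:
{"op": "apply_moves", "data": {
  "targets": [
    [[0,0,-1],[0,0,0]],
    [[0,0,-2],[0,0,0]]
  ]
}}

```text
time_s: 7.9
tool_pos: [0.5272, 0.2504, 0.0074]
tool_rot: [180.0, 0.0, 103.1]
force: [0.3, 0.3, 0.0]
grip_width: 0.0005
```

Request:
{"op": "apply_moves", "data": {
  "targets": [
    [[0,0,-1],[0,0,0]],
    [[0,0,-2],[0,0,0]]
  ]
}}

```text
time_s: 8.1
tool_pos: [0.5272, 0.2504, 0.0054]
tool_rot: [180.0, 0.0, 103.1]
force: [0.5, 0.6, -0.1]
grip_width: 0.0005
```

Request:
{"op": "apply_moves", "data": {
  "targets": [
    [[0,0,-1],[0,0,0]],
    [[0,0,-2],[0,0,0]]
  ]
}}

```text
time_s: 8.3
tool_pos: [0.5272, 0.2504, 0.0034]
tool_rot: [180.0, 0.0, 103.1]
force: [0.8, 0.6, -1.0]
grip_width: 0.0002
```

Request:
{"op": "apply_moves", "data": {
  "targets": [
    [[0,0,-1],[0,0,0]],
    [[0,0,-2],[0,0,0]]
  ]
}}

```text
time_s: 8.5
tool_pos: [0.5272, 0.2504, 0.0014]
tool_rot: [180.0, 0.0, 103.1]
force: [0.3, 0.3, -0.6]
grip_width: 0.0003
```

Request:
{"op": "apply_moves", "data": {
  "targets": [
    [[0,0,-1],[0,0,0]],
    [[0,0,-2],[0,0,0]]
  ]
}}

```text
time_s: 8.7
tool_pos: [0.5272, 0.2504, -0.0006]
tool_rot: [180.0, 0.0, 103.1]
force: [-0.0, 0.7, 1.0]
grip_width: 0.0003
```

Request:
{"op": "apply_moves", "data": {
  "targets": [
    [[0,0,-1],[0,0,0]],
    [[0,0,-2],[0,0,0]]
  ]
}}

```text
time_s: 8.9
tool_pos: [0.5272, 0.2504, -0.0026]
tool_rot: [180.0, 0.0, 103.1]
force: [0.7, 0.1, -0.2]
grip_width: 0.0006
```

Request:
{"op": "apply_moves", "data": {
  "targets": [
    [[0,0,-1],[0,0,0]],
    [[0,0,-2],[0,0,0]]
  ]
}}

```text
time_s: 9.1
tool_pos: [0.5272, 0.2504, -0.0046]
tool_rot: [180.0, 0.0, 103.1]
force: [-0.0, 0.6, 0.8]
grip_width: 0.0003
```

Run:
```python
from look import *
o=env.get_obs();print(o["force"],o["tool_pos"])
p=env.read_camera("scene");l,t=355,205
im=cv2.resize(p["image"][t:t+60,l:l+70],None,fx=9,fy=9,interpolation=cv2.INTER_CUBIC);im=(255*(im/255.)**.5).astype(np.uint8)
for d in(0,10,20,30):
    u=(proj(p,o["tool_pos"]+[0,0,d/1e3])[0]-[l,t]+.5)*9;cv2.circle(im,tuple(int(v) for v in u),4,(0,255,0),1)
cv2.imwrite("pics/c7.png",im[...,::-1])
```

```text
[-0.02440005  0.57482768  0.79119921] [ 0.52720649  0.25035197 -0.00458983]
```

View pics/c7.png

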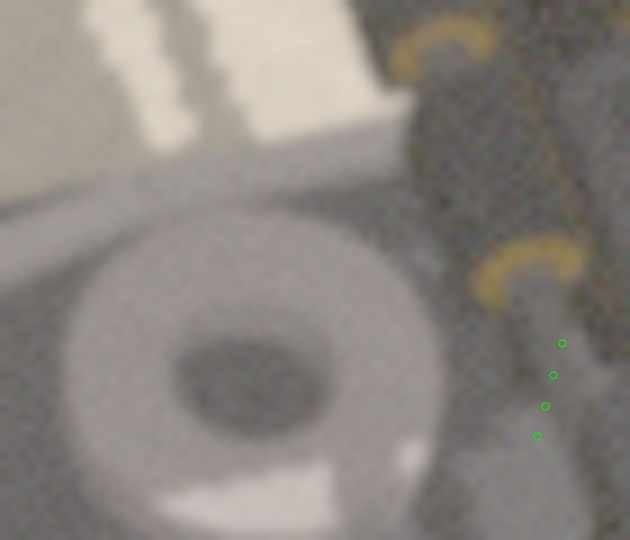

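c7 shows the finger end at about (575,385), still clear of the deck. I'll keep stepping down.

Request:
{"op": "apply_moves", "data": {
  "targets": [
    [[0,0,-1],[0,0,0]],
    [[0,0,-2],[0,0,0]]
  ]
}}

```text
time_s: 9.35
tool_pos: [0.5272, 0.2504, -0.0065]
tool_rot: [180.0, 0.0, 103.1]
force: [-0.4, -0.8, 0.3]
grip_width: 0.0003
```

Request:
{"op": "apply_moves", "data": {
  "targets": [
    [[0,0,-1],[0,0,0]],
    [[0,0,-2],[0,0,0]]
  ]
}}

```text
time_s: 9.55
tool_pos: [0.5272, 0.2503, -0.0086]
tool_rot: [180.0, 0.0, 103.1]
force: [0.6, 0.4, -0.2]
grip_width: 0.0003
```

Request:
{"op": "apply_moves", "data": {
  "targets": [
    [[0,0,-1],[0,0,0]],
    [[0,0,-2],[0,0,0]]
  ]
}}

```text
time_s: 9.75
tool_pos: [0.5272, 0.2504, -0.0106]
tool_rot: [180.0, 0.0, 103.1]
force: [-0.9, -0.2, -1.0]
grip_width: 0.0004
```

Request:
{"op": "apply_moves", "data": {
  "targets": [
    [[0,0,-1],[0,0,0]],
    [[0,0,-2],[0,0,0]]
  ]
}}

```text
time_s: 9.95
tool_pos: [0.5272, 0.2504, -0.0126]
tool_rot: [180.0, 0.0, 103.1]
force: [0.9, -0.3, 0.1]
grip_width: 0.0003
```

Request:
{"op": "apply_moves", "data": {
  "targets": [
    [[0,0,-1],[0,0,0]],
    [[0,0,-2],[0,0,0]]
  ]
}}

```text
time_s: 10.15
tool_pos: [0.5272, 0.2504, -0.0146]
tool_rot: [180.0, 0.0, 103.1]
force: [-0.1, 0.7, 0.4]
grip_width: 0.0004
```

Request:
{"op": "apply_moves", "data": {
  "targets": [
    [[0,0,-1],[0,0,0]],
    [[0,0,-2],[0,0,0]]
  ]
}}

```text
time_s: 10.35
tool_pos: [0.5272, 0.2504, -0.0157]
tool_rot: [-180.0, 0.0, 103.1]
force: [-4.9, -1.9, 12.7]
grip_width: 0.0008
```

Run:
```python
from look import *
o=env.get_obs();print(o["force"],o["tool_pos"],o["effort"])
p=env.read_camera("scene")
for r in env.regions_of(p,"spacer_mid")[:3]: print(r["conf"],r["rect"])
# dark/finger mask extents near tip: print gray patch along predicted tip axis
g=cv2.cvtColor(p["image"],cv2.COLOR_RGB2GRAY)
for d in range(0,80,4):
    u=proj(p,o["tool_pos"]+[0,0,d/1e3])[0].round().astype(int);print(d,u,g[u[1],u[0]-7:u[0]+8].tolist())
```

```text
[-4.90491738 -1.93600308 12.72934867] [ 0.52722292  0.25035883 -0.01565357] [-2.83637401e-01 -3.79503608e+01 -8.31681401e+00 -2.26746547e+01
  2.26905998e-01 -1.61596455e+00  7.98109977e-03]
0.83 [470.7, 245.5, 509.8, 286.7]
0.74 [360.9, 224.5, 408.2, 268.5]
0.68 [340.2, 173.0, 367.5, 197.1]
0 [413 257] [42, 38, 42, 46, 46, 58, 61, 62, 65, 58, 48, 44, 41, 34, 39]
4 [414 255] [41, 46, 41, 42, 47, 42, 47, 48, 50, 47, 48, 44, 40, 42, 41]
8 [414 254] [46, 42, 45, 42, 43, 44, 44, 37, 45, 47, 48, 49, 49, 43, 44]
12 [414 253] [40, 43, 42, 45, 46, 42, 42, 44, 44, 46, 49, 52, 51, 45, 47]
16 [415 251] [39, 45, 40, 36, 34, 38, 42, 49, 48, 51, 55, 62, 66, 58, 53]
20 [415 250] [44, 42, 34, 28, 32, 35, 45, 48, 45, 51, 56, 62, 58, 57, 54]
24 [415 249] [44, 44, 38, 28, 30, 40, 48, 45, 52, 50, 56, 52, 41, 39, 44]
28 [416 247] [43, 35, 33, 41, 47, 45, 50, 48, 46, 46, 34, 29, 29, 29, 24]
32 [416 246] [41, 34, 40, 44, 44, 47, 49, 45, 44, 38, 29, 26, 32, 34, 35]
36 [416 244] [39, 39, 44, 45, 48, 47, 48, 46, 38, 31, 27, 34, 33, 29, 34]
40 [417 243] [44, 44, 44, 49, 50, 45, 40, 40, 28, 29, 31, 30, 32, 35, 36]
44 [417 242] [43, 46, 48, 47, 49, 46, 37, 31, 33, 28, 33, 35, 35, 35, 39]
48 [418 240] [50, 46, 48, 50, 56, 59, 50, 48, 39, 34, 33, 31, 38, 41, 44]
52 [418 239] [59, 53, 53, 52, 56, 64, 67, 52, 41, 33, 25, 32, 36, 40, 41]
56 [418 237] [65, 66, 66, 65, 64, 62, 59, 51, 41, 32, 30, 45, 40, 41, 45]
60 [419 236] [46, 58, 62, 60, 55, 48, 40, 30, 31, 33, 36, 42, 43, 41, 39]
64 [419 234] [36, 27, 32, 35, 29, 35, 35, 34, 35, 39, 41, 45, 38, 44, 36]
68 [420 233] [38, 33, 34, 36, 39, 32, 35, 35, 39, 44, 41, 45, 42, 40, 37]
72 [420 231] [35, 28, 33, 37, 37, 31, 30, 36, 43, 41, 43, 47, 44, 42, 41]
76 [420 230] [32, 37, 38, 39, 39, 24, 37, 40, 43, 45, 41, 41, 47, 42, 43]
```

Contact is at reported z ≈ −15.5 mm. With the deck at 16 mm, the reported TCP reads about 31 mm too low. I'll raise 7–8 mm so the tip is about 23 mm above the bench, push, and check that the ring moves.

Request:
{"op": "apply_moves", "data": {
  "targets": [
    [[0,0,4],[0,0,0]],
    [[0,0,8],[0,0,0]],
    [[0.9,-4,8],[0,0,0]],
    [[1.9,-8,8],[0,0,0]],
    [[2.8,-12,8],[0,0,0]],
    [[3.7,-16,8],[0,0,0]],
    [[4.6,-20,8],[0,0,0]],
    [[5.6,-24,8],[0,0,0]]
  ]
}}

```text
time_s: 11.25
tool_pos: [0.5328, 0.2263, -0.0085]
tool_rot: [180.0, -0.0, 103.1]
force: [0.5, 1.5, 0.8]
grip_width: 0.0
```

Request:
{"op": "apply_moves", "data": {
  "targets": [
    [[0.9,-4,0],[0,0,0]],
    [[1.9,-8,0],[0,0,0]],
    [[2.8,-12,0],[0,0,0]]
  ]
}}

```text
time_s: 11.55
tool_pos: [0.5356, 0.2141, -0.0085]
tool_rot: [180.0, 0.0, 103.1]
force: [-0.2, 1.5, 0.8]
grip_width: 0.0008
```

```bash
cat > ring.py <<'E'
from look import *
o=env.get_obs();print(o["time_s"],o["force"],o["tool_pos"],inv(o["tool_pos"]))
for n in("scene","top"):
    p=env.read_camera(n)
    for r in env.regions_of(p,"spacer_mid"):
        g=r["rect"];c=inv(ray(p,((g[0]+g[2])/2,(g[1]+g[3])/2),.03))
        if abs(c[1])<40 and -150<c[0]<130: print(n,round(r["conf"],2),np.round(g),c)
E
python3 ring.py
```

```text
11.55 [-0.22052734  1.51505452  0.82188596] [ 0.53563506  0.21405156 -0.00853296] [-97.8  -0.4]
scene 0.59 [344. 232. 390. 275.] [-60.8   1.2]
```

The ring now moves, with its centre at jig x ≈ −60 as expected, and 1.5 N resists. I'll continue towards the lip.

Request:
{"op": "apply_moves", "data": {
  "targets": [
    [[0.9,-4,0],[0,0,0]],
    [[1.9,-8,0],[0,0,0]],
    [[2.8,-12,0],[0,0,0]],
    [[3.7,-16,0],[0,0,0]],
    [[4.6,-20,0],[0,0,0]],
    [[5.6,-24,0],[0,0,0]]
  ]
}}

```text
time_s: 12.35
tool_pos: [0.5414, 0.1902, -0.0084]
tool_rot: [180.0, 0.0, 103.1]
force: [-0.4, 1.3, 0.1]
grip_width: 0.0003
```

Request:
{"op": "apply_moves", "data": {
  "targets": [
    [[0.7,-3,0],[0,0,0]],
    [[1.4,-6,0],[0,0,0]],
    [[2.1,-9,0],[0,0,0]],
    [[2.8,-12,0],[0,0,0]]
  ]
}}

```text
time_s: 12.75
tool_pos: [0.544, 0.1781, -0.0085]
tool_rot: [-180.0, 0.0, 103.1]
force: [-1.0, 1.7, -0.0]
grip_width: 0.0005
```

```bash
python3 ring.py
```

```text
12.75 [-0.99292227  1.65209649 -0.04354349] [ 0.54400878  0.17807828 -0.00851999] [-60.9  -0.4]
scene 0.97 [320. 237. 362. 278.] [-23.7  -1.2]
```

Request:
{"op": "apply_moves", "data": {
  "targets": [
    [[0.7,-3,0],[0,0,0]],
    [[1.4,-6,0],[0,0,0]],
    [[2.1,-9,0],[0,0,0]],
    [[2.8,-12,0],[0,0,0]],
    [[3.5,-15,0],[0,0,0]],
    [[4.2,-18,0],[0,0,0]],
    [[4.9,-21,0],[0,0,0]]
  ]
}}

```text
time_s: 13.65
tool_pos: [0.549, 0.158, -0.0082]
tool_rot: [180.0, -0.1, 103.1]
force: [-1.1, 4.0, 2.1]
grip_width: 0.0003
```

Request:
{"op": "apply_moves", "data": {
  "targets": [
    [[0.7,-3,0],[0,0,0]],
    [[1.4,-6,0],[0,0,0]],
    [[2.1,-9,0],[0,0,0]],
    [[2.8,-12,0],[0,0,0]],
    [[3.5,-15,0],[0,0,0]],
    [[4.2,-18,0],[0,0,0]]
  ]
}}

```text
time_s: 14.25
tool_pos: [0.553, 0.1377, -0.0089]
tool_rot: [-180.0, 0.1, 103.0]
force: [0.5, 1.0, -0.0]
grip_width: 0.0007
```

```bash
python3 ring.py
```

```text
14.25 [ 0.53952068  0.99185052 -0.04457187] [ 0.5530201   0.13774985 -0.00888786] [-19.6  -0.8]
scene 0.75 [291. 244. 332. 287.] [19.2  0.4]
```

Request:
{"op": "apply_moves", "data": {
  "targets": [
    [[0.5,-2,0],[0,0,0]],
    [[0.9,-4,0],[0,0,0]],
    [[1.4,-6,0],[0,0,0]],
    [[1.9,-8,-0.2],[0,0,0]],
    [[2.3,-10,-0.4],[0,0,0]],
    [[2.8,-12,-0.4],[0,0,0]],
    [[3.3,-14,-0.4],[0,0,0]],
    [[3.3,-14,-0.4],[0,0,0]]
  ]
}}

```text
time_s: 15.25
tool_pos: [0.5566, 0.125, -0.0089]
tool_rot: [180.0, 0.0, 103.0]
force: [-0.1, 0.9, -0.4]
grip_width: 0.0005
```

```bash
python3 ring.py
python3 - <<'E'
from look import *
p=env.read_camera("scene");l,t=255,215
im=cv2.resize(p["image"][t:t+100,l:l+130],None,fx=6,fy=6,interpolation=cv2.INTER_CUBIC);im=(255*(im/255.)**.6).astype(np.uint8)
cv2.imwrite("pics/c8.png",im[...,::-1])
E
```

```text
15.25 [-0.14040358  0.93682112 -0.35566695] [ 0.55657199  0.12495092 -0.00887229] [-6.3 -0.3]
scene 0.57 [282. 246. 325. 292.] [30.5  3.4]
```

Request:
{"op": "apply_moves", "data": {
  "targets": [
    [[0.5,-2,0],[0,0,0]],
    [[0.9,-4,0],[0,0,0]],
    [[1.4,-6,0],[0,0,0]],
    [[1.8,-7.8,0],[0,0,0]],
    [[1.8,-7.8,0],[0,0,0]]
  ]
}}

```text
time_s: 16.0
tool_pos: [0.5583, 0.1172, -0.0089]
tool_rot: [180.0, 0.0, 103.0]
force: [0.0, 1.0, 0.1]
grip_width: 0.0005
```

```bash
python3 ring.py
```

```text
16.0 [0.04754344 0.95447889 0.05652543] [ 0.55831432  0.11717392 -0.00890247] [ 1.7 -0.4]
scene 0.96 [277. 249. 312. 292.] [43.1  2.2]
```

Request:
{"op": "apply_moves", "data": {
  "targets": [
    [[0.15,-0.6,0],[0,0,0]],
    [[0.3,-1.2,0],[0,0,0]],
    [[0.45,-1.8,0],[0,0,0]],
    [[0.55,-2.4,0],[0,0,0]]
  ]
}}

```text
time_s: 16.6
tool_pos: [0.5587, 0.1154, -0.0089]
tool_rot: [180.0, -0.0, 103.1]
force: [-1.0, 1.1, 0.2]
grip_width: 0.0006
```

Request:
{"op": "apply_moves", "data": {
  "targets": [
    [[0.1,-0.5,0],[0,0,0]],
    [[0.2,-1.0,0],[0,0,0]]
  ]
}}

```text
time_s: 16.8
tool_pos: [0.5589, 0.1142, -0.0089]
tool_rot: [180.0, -0.0, 103.1]
force: [-0.5, 1.8, 0.4]
grip_width: 0.0005
```

Request:
{"op": "apply_moves", "data": {
  "targets": [
    [[0.1,-0.4,0],[0,0,0]],
    [[0.2,-0.8,0],[0,0,0]]
  ]
}}

```text
time_s: 17.0
tool_pos: [0.5592, 0.1134, -0.0089]
tool_rot: [180.0, -0.0, 103.1]
force: [0.5, 2.0, -0.2]
grip_width: 0.0004
```

Request:
{"op": "apply_moves", "data": {
  "targets": [
    [[0.1,-0.4,0],[0,0,0]],
    [[0.2,-0.8,0],[0,0,0]]
  ]
}}

```text
time_s: 17.2
tool_pos: [0.5594, 0.1126, -0.0089]
tool_rot: [180.0, 0.0, 103.1]
force: [-0.3, 2.2, 0.3]
grip_width: 0.0004
```

Request:
{"op": "apply_moves", "data": {
  "targets": [
    [[0.1,-0.4,0],[0,0,0]],
    [[0.2,-0.8,0],[0,0,0]]
  ]
}}

```text
time_s: 17.4
tool_pos: [0.5595, 0.1118, -0.0089]
tool_rot: [180.0, 0.0, 103.1]
force: [-1.1, 0.8, 0.8]
grip_width: 0.0005
```

Request:
{"op": "apply_moves", "data": {
  "targets": [
    [[0.1,-0.4,0],[0,0,0]]
  ]
}}

```text
time_s: 17.5
tool_pos: [0.5597, 0.1114, -0.0089]
tool_rot: [180.0, 0.0, 103.1]
force: [-0.6, 0.7, 0.1]
grip_width: 0.0007
```

Request:
{"op": "apply_moves", "data": {
  "targets": [
    [[0.1,-0.4,0],[0,0,0]]
  ]
}}

```text
time_s: 17.6
tool_pos: [0.5598, 0.1109, -0.0089]
tool_rot: [180.0, 0.0, 103.1]
force: [-0.3, 2.3, 0.1]
grip_width: 0.0005
```

Request:
{"op": "apply_moves", "data": {
  "targets": [
    [[0.1,-0.4,0],[0,0,0]]
  ]
}}

```text
time_s: 17.7
tool_pos: [0.5599, 0.1105, -0.0089]
tool_rot: [180.0, 0.0, 103.1]
force: [-0.1, 0.9, 0.3]
grip_width: 0.0002
```

Request:
{"op": "apply_moves", "data": {
  "targets": [
    [[0.1,-0.4,0],[0,0,0]]
  ]
}}

```text
time_s: 17.8
tool_pos: [0.5599, 0.1102, -0.0089]
tool_rot: [180.0, -0.0, 103.1]
force: [-1.2, 2.2, 0.4]
grip_width: 0.0006
```

Request:
{"op": "apply_moves", "data": {
  "targets": [
    [[0.1,-0.3,0],[0,0,0]]
  ]
}}

```text
time_s: 17.9
tool_pos: [0.5599, 0.1102, -0.0089]
tool_rot: [180.0, -0.0, 103.1]
force: [-1.0, 2.7, 0.5]
grip_width: 0.0003
```

Request:
{"op": "apply_moves", "data": {
  "targets": [
    [[0.05,-0.2,0],[0,0,0]]
  ]
}}

```text
time_s: 18.0
tool_pos: [0.56, 0.1101, -0.0089]
tool_rot: [180.0, -0.0, 103.1]
force: [-0.2, 3.2, -0.2]
grip_width: 0.0003
```

Request:
{"op": "apply_moves", "data": {
  "targets": [
    [[0.05,-0.3,0],[0,0,0]]
  ]
}}

```text
time_s: 18.1
tool_pos: [0.56, 0.11, -0.0089]
tool_rot: [180.0, -0.0, 103.1]
force: [-0.7, 4.2, -0.5]
grip_width: 0.0005
```

Request:
{"op": "apply_moves", "data": {
  "targets": [
    [[0.05,-0.2,0],[0,0,0]]
  ]
}}

```text
time_s: 18.2
tool_pos: [0.56, 0.1099, -0.0089]
tool_rot: [180.0, -0.0, 103.1]
force: [-0.7, 4.1, 0.9]
grip_width: 0.0004
```

Request:
{"op": "apply_moves", "data": {
  "targets": [
    [[0.1,-0.3,0],[0,0,0]]
  ]
}}

```text
time_s: 18.3
tool_pos: [0.56, 0.1099, -0.0089]
tool_rot: [180.0, -0.1, 103.1]
force: [-1.3, 4.8, 0.4]
grip_width: 0.0002
```

Request:
{"op": "apply_moves", "data": {
  "targets": [
    [[0.05,-0.2,0],[0,0,0]]
  ]
}}

```text
time_s: 18.4
tool_pos: [0.5601, 0.1099, -0.0089]
tool_rot: [180.0, -0.1, 103.1]
force: [-1.0, 5.4, 0.6]
grip_width: 0.0007
```

Request:
{"op": "apply_moves", "data": {
  "targets": [
    [[0.1,-0.3,0],[0,0,0]]
  ]
}}

```text
time_s: 18.5
tool_pos: [0.5601, 0.1099, -0.0089]
tool_rot: [180.0, -0.1, 103.1]
force: [-1.3, 5.8, 0.4]
grip_width: 0.0003
```

Request:
{"op": "apply_moves", "data": {
  "targets": [
    [[0.05,-0.2,0],[0,0,0]]
  ]
}}

```text
time_s: 18.6
tool_pos: [0.56, 0.1098, -0.0089]
tool_rot: [180.0, -0.1, 103.1]
force: [-2.6, 6.2, -0.2]
grip_width: 0.0003
```

Request:
{"op": "apply_moves", "data": {
  "targets": [
    [[0.05,-0.2,0],[0,0,0]],
    [[0.05,-0.2,0],[0,0,0]],
    [[0.05,-0.2,0],[0,0,0]]
  ]
}}

```text
time_s: 18.9
tool_pos: [0.5601, 0.1098, -0.0089]
tool_rot: [180.0, -0.1, 103.1]
force: [-1.2, 6.2, 0.4]
grip_width: 0.0006
```

Request:
{"op": "apply_moves", "data": {
  "targets": [
    [[-0.3,1.5,0],[0,0,0]],
    [[-1.1,5,0],[0,0,0]],
    [[-2.3,10,0],[0,0,0]],
    [[-2.3,10,15],[0,0,0]],
    [[-2.3,10,45],[0,0,0]],
    [[-2.3,10,80],[0,0,0]],
    [[-10,45,105],[0,0,0]],
    [[-18,85,110],[0,0,0]]
  ]
}}

```text
time_s: 19.7
tool_pos: [0.546, 0.1919, 0.1059]
tool_rot: [179.6, 0.1, 102.7]
force: [0.1, 0.2, -0.9]
grip_width: 0.0002
```

```bash
python3 ring.py
python3 - <<'E'
from look import *
ims=[]
for n,l,t in(("top",295,150),("scene",210,210)):
    p=env.read_camera(n)
    im=cv2.resize(p["image"][t:t+120,l:l+160],None,fx=4.6,fy=4.6,interpolation=cv2.INTER_CUBIC);im=(255*(im/255.)**.65).astype(np.uint8);ims.append(im)
    for k in("latch_knob","latch"):
        for r in env.regions_of(p,k)[:2]:print(n,k,r["conf"],r["rect"])
im=cv2.resize(np.vstack(ims),None,fx=.54,fy=.54,interpolation=cv2.INTER_AREA)
cv2.imwrite("pics/c9.png",im[...,::-1]);print(im.shape)
E
```

```text
19.7 [ 0.0814194   0.24022154 -0.91986624] [0.54597284 0.19192827 0.10589159] [-73.9   4.6]
scene 0.86 [269. 249. 315. 294.] [46.9  3.7]
top 0.56 [354. 214. 391. 249.] [60.3 -1.8]
top latch_knob 0.7 [353.0, 186.5, 400.8, 203.4]
top latch 0.76 [355.8, 186.4, 402.8, 205.0]
scene latch_knob 0.59 [254.3, 289.3, 304.6, 312.1]
scene latch 0.74 [252.7, 290.0, 307.8, 311.1]
(596, 397, 3)
```

Run:
```python
from look import *
o=env.get_obs();tp=o["tool_pos"];print(o["time_s"],tp,o["tool_rot"],inv(tp))
K=lambda t:np.array([50+50*np.cos(t),52-50*np.sin(t)]);
P=lambda t,g:w(np.r_[K(t)+(15.5+g)*np.array([np.sin(t),np.cos(t)]),0]/1e3,q)[0,:2]*1e3
prev=tp[:2]*1e3
for t,g in[(.28,12),(.28,1)]+[(x,-1) for x in np.arange(.36,1.6,.08)]+[(1.6,-1),(1.62,-2)]:
    X=P(t,g);print(round(t,2),g,X.round(1),"from start arc",(X-P(.28,12)).round(1),"turn",round(1.57-t,2));
```

```text
20.2 [0.54276547 0.19151439 0.1007261 ] [-1.79960773e+02  2.64684637e-02  1.02945309e+02] [-74.3   1.4]
0.28 12 [645.2  30.7] from start arc [0. 0.] turn 1.29
0.28 1 [634.2  31.2] from start arc [-11.    0.6] turn 1.29
0.36 -1 [628.2  30.6] from start arc [-17.1  -0.1] turn 1.21
0.44 -1 [624.   30.1] from start arc [-21.2  -0.6] turn 1.13
0.52 -1 [619.9  30. ] from start arc [-25.4  -0.7] turn 1.05
0.6 -1 [615.7  30.2] from start arc [-29.5  -0.5] turn 0.97
0.68 -1 [611.6  30.7] from start arc [-33.7   0. ] turn 0.89
0.76 -1 [607.5  31.6] from start arc [-37.7   0.9] turn 0.81
0.84 -1 [603.5  32.7] from start arc [-41.7   2. ] turn 0.73
0.92 -1 [599.6  34.2] from start arc [-45.6   3.5] turn 0.65
1.0 -1 [595.9  36. ] from start arc [-49.4   5.4] turn 0.57
1.08 -1 [592.3  38.1] from start arc [-53.    7.5] turn 0.49
1.16 -1 [588.9  40.5] from start arc [-56.4   9.8] turn 0.41
1.24 -1 [585.6  43.2] from start arc [-59.6  12.5] turn 0.33
1.32 -1 [582.6  46.1] from start arc [-62.6  15.4] turn 0.25
1.4 -1 [579.9  49.2] from start arc [-65.3  18.5] turn 0.17
1.48 -1 [577.4  52.5] from start arc [-67.8  21.8] turn 0.09
1.56 -1 [575.2  56. ] from start arc [-70.   25.4] turn 0.01
1.6 -1 [574.2  57.9] from start arc [-71.1  27.2] turn -0.03
1.62 -2 [573.5  59.8] from start arc [-71.7  29.1] turn -0.05
```

Request:
{"op": "apply_moves", "data": {
  "targets": [
    [[15,-20,0],[0,0,0.14]],
    [[30,-45,0],[0,0,0.29]],
    [[45,-70,0],[0,0,0.43]],
    [[60,-95,0],[0,0,0.58]],
    [[75,-120,0],[0,0,0.72]],
    [[90,-145,0],[0,0,0.86]],
    [[102.4,-160.8,0],[0,0,1.0]],
    [[102.4,-160.8,0],[0,0,1.14]]
  ]
}}

```text
time_s: 21.0
tool_pos: [0.6465, 0.0265, 0.1001]
tool_rot: [-179.9, -0.0, 168.3]
force: [-0.2, -0.4, 0.1]
grip_width: 0.0006
```

Request:
{"op": "apply_moves", "data": {
  "targets": [
    [[0,0,-20],[0,0,0.14]],
    [[0,0,-50],[0,0,0.15]],
    [[0,0,-50],[0,0,0.15]]
  ]
}}

```text
time_s: 21.3
tool_pos: [0.6417, 0.0303, 0.0467]
tool_rot: [-180.0, -0.4, 176.9]
force: [-0.0, -0.3, -0.6]
grip_width: 0.0006
```

Run:
```python
from look import *
o=env.get_obs();tp=o["tool_pos"];print(o["time_s"],tp,o["tool_rot"],inv(tp),o["force"],o["qpos"].round(1))
```

```text
21.3 [0.64170059 0.03033985 0.04672176] [-179.96088654   -0.44622437  176.89155929] [105.2  61.1] [-0.01274045 -0.34840552 -0.62444774] [ 34.7  34.4 -53.8  91.7  29.   69.5  61.9]
```

Real tip is at about 80 mm. I'll go down to a real height of about 40 mm and check with the networks before swinging.

Request:
{"op": "apply_moves", "data": {
  "targets": [
    [[0,0,-15],[0,0,0]],
    [[0,0,-30],[0,0,0]],
    [[0,0,-42],[0,0,0]],
    [[0,0,-42],[0,0,0]],
    [[0,0,-42],[0,0,0]]
  ]
}}

```text
time_s: 21.8
tool_pos: [0.645, 0.0323, 0.0091]
tool_rot: [180.0, -0.0, 177.0]
force: [0.3, -0.5, -0.0]
grip_width: 0.0004
```

```bash
cat > st.py <<'E'
from look import *
for n in("scene","top"):
    p=env.read_camera(n)
    for k in("latch_knob","latch"):
        for r in env.regions_of(p,k)[:1]:
            print(n,k,round(r["conf"],2),np.round(r["rect"]))
o=env.get_obs();tp=o["tool_pos"];print(o["time_s"],tp,o["tool_rot"],inv(tp),o["force"])
E
python3 st.py
```

```text
scene latch_knob 0.45 [292. 305. 304. 314.]
top latch_knob 0.75 [350. 188. 404. 203.]
top latch 0.9 [352. 189. 401. 205.]
22.1 [0.64535297 0.03222206 0.00969406] [1.79996774e+02 5.77569759e-02 1.76973007e+02] [104.2  65.1] [0.17580934 0.11342974 0.29629059]
```

Request:
{"op": "apply_moves", "data": {
  "targets": [
    [[-5,-0.5,0],[0,0,0]],
    [[-11,-1,0],[0,0,0]],
    [[-14,-1.3,0],[0,0,-0.04]],
    [[-17,-1.6,0],[0,0,-0.08]],
    [[-21.2,-2.1,0],[0,0,-0.16]],
    [[-25.4,-2.2,0],[0,0,-0.24]],
    [[-29.5,-2,0],[0,0,-0.32]]
  ]
}}

```text
time_s: 22.8
tool_pos: [0.615, 0.0301, 0.0092]
tool_rot: [180.0, 0.0, 158.4]
force: [0.9, 0.6, -0.6]
grip_width: 0.0002
```

```bash
python3 st.py
```

```text
scene latch_knob 0.4 [273. 290. 292. 304.]
top latch_knob 0.75 [350. 191. 400. 216.]
top latch 0.73 [348. 187. 399. 217.]
23.1 [0.61537572 0.03006895 0.00909404] [-1.79999143e+02  6.24582862e-05  1.58713644e+02] [99.5 35.4] [-0.13760454  0.0950137  -0.37368212]
```

Request:
{"op": "apply_moves", "data": {
  "targets": [
    [[-4.2,0.5,0],[0,0,-0.08]],
    [[-8.2,1.4,0],[0,0,-0.16]],
    [[-12.2,2.5,0],[0,0,-0.24]],
    [[-16.1,4,0],[0,0,-0.32]],
    [[-19.9,5.9,0],[0,0,-0.4]],
    [[-23.5,8,0],[0,0,-0.48]],
    [[-26.9,10.3,0],[0,0,-0.56]],
    [[-30.1,13,0],[0,0,-0.64]]
  ]
}}

```text
time_s: 23.9
tool_pos: [0.5855, 0.0429, 0.0091]
tool_rot: [180.0, 0.0, 121.8]
force: [-0.3, -0.2, -0.1]
grip_width: -0.0001
```

Request:
{"op": "apply_moves", "data": {
  "targets": [
    [[-3,2.9,0],[0,0,-0.08]],
    [[-5.7,6,0],[0,0,-0.16]],
    [[-8.2,9.3,0],[0,0,-0.24]]
  ]
}}

```text
time_s: 24.2
tool_pos: [0.5772, 0.0522, 0.0091]
tool_rot: [180.0, 0.0, 108.1]
force: [-0.4, -0.5, -0.6]
grip_width: 0.0005
```

```bash
python3 st.py
```

```text
scene latch_knob 0.47 [284. 265. 303. 311.]
scene latch 0.57 [283. 264. 306. 311.]
24.5 [0.57724218 0.05238464 0.00902867] [ 1.79996877e+02 -8.14973835e-03  1.08302034e+02] [69.1  3.3] [ 0.34431889 -0.57272468  0.1142399 ]
```

Request:
{"op": "apply_moves", "data": {
  "targets": [
    [[-0.5,2,0],[0,0,-0.05]],
    [[-1,4,0],[0,0,-0.1]]
  ]
}}

```text
time_s: 24.7
tool_pos: [0.576, 0.0558, 0.0089]
tool_rot: [-180.0, 0.0, 102.4]
force: [-0.9, -1.8, -0.4]
grip_width: 0.0002
```

Request:
{"op": "apply_moves", "data": {
  "targets": [
    [[-0.2,1,0],[0,0,0]]
  ]
}}

```text
time_s: 24.8
tool_pos: [0.5758, 0.0571, 0.0089]
tool_rot: [-180.0, 0.0, 102.5]
force: [-1.2, -0.1, 0.3]
grip_width: 0.0004
```

Request:
{"op": "apply_moves", "data": {
  "targets": [
    [[-0.2,1,0],[0,0,0]]
  ]
}}

```text
time_s: 24.9
tool_pos: [0.5757, 0.0574, 0.0089]
tool_rot: [-180.0, 0.1, 102.6]
force: [0.4, -3.9, -0.7]
grip_width: 0.0008
```

Request:
{"op": "apply_moves", "data": {
  "targets": [
    [[-0.2,1,0],[0,0,0]]
  ]
}}

```text
time_s: 25.0
tool_pos: [0.5756, 0.0574, 0.0089]
tool_rot: [-180.0, 0.1, 102.5]
force: [0.2, -5.7, 0.5]
grip_width: 0.0002
```

```bash
python3 st.py
```

```text
top latch_knob 0.47 [208. 161. 374. 303.]
top latch 0.74 [219. 190. 246. 213.]
25.3 [0.57567959 0.05744017 0.00895228] [-1.79968564e+02  1.18705242e-01  1.02455290e+02] [63.8  3. ] [ 0.3680456  -5.26837636 -0.1288357 ]
```

The latch has met its end: the knob is at jig x ≈ 48.3 (θ ≈ 1.6) and 5.7 N builds against a stalled tip. I'll back off, lift and look.

Request:
{"op": "apply_moves", "data": {
  "targets": [
    [[0.7,-3,0],[0,0,0]],
    [[2.3,-10,0],[0,0,0]],
    [[2.3,-10,20],[0,0,0]],
    [[2.3,-10,55],[0,0,0]],
    [[2.3,-10,95],[0,0,0]],
    [[2,-55,115],[0,0,0]],
    [[0,-103,120],[0,0,0]],
    [[-2,-150,120],[0,0,0]]
  ]
}}

```text
time_s: 26.1
tool_pos: [0.575, -0.0914, 0.1312]
tool_rot: [179.8, 0.1, 102.6]
force: [-0.4, -0.2, 1.2]
grip_width: 0.0002
```

Request:
{"op": "apply_moves", "data": {
  "targets": [
    [[0,-45,0],[0,0,0]],
    [[0,-90,0],[0,0,0]],
    [[0,-90,0],[0,0,0]],
    [[0,-90,0],[0,0,0]]
  ]
}}

```text
time_s: 26.5
tool_pos: [0.5735, -0.1815, 0.1288]
tool_rot: [180.0, -0.1, 102.3]
force: [0.6, 1.1, -0.1]
grip_width: 0.0006
```

```bash
python3 look.py c10.png; python3 ring.py; python3 st.py
```

```text
26.6 [ 0.57399685 -0.17856192  0.12913769] [ 1.79943700e+02 -7.82990665e-02  1.02614218e+02] [-0.02631971  0.18930207  0.49794354] jig [293.2 -52.3]
26.6 [-0.02631971  0.18930207  0.49794354] [ 0.57399685 -0.17856192  0.12913769] [293.2 -52.3]
scene 0.6 [269. 249. 314. 292.] [47.3  1.8]
top 0.9 [344. 213. 387. 259.] [49.7 -6.4]
top 0.66 [209. 146. 443. 304.] [ 1.1 19.5]
top 0.33 [349. 186. 370. 237.] [49.1 28.2]
scene latch_knob 0.6 [287. 258. 303. 311.]
scene latch 0.56 [285. 258. 308. 308.]
top latch_knob 0.62 [352. 189. 373. 237.]
top latch 0.62 [351. 187. 370. 237.]
27.1 [ 0.57358013 -0.18033274  0.12910571] [1.79994321e+02 6.23100711e-03 1.02513217e+02] [294.9 -53.1] [-0.26096476  0.59846697 -0.05818529]
```

View pics/c10.png

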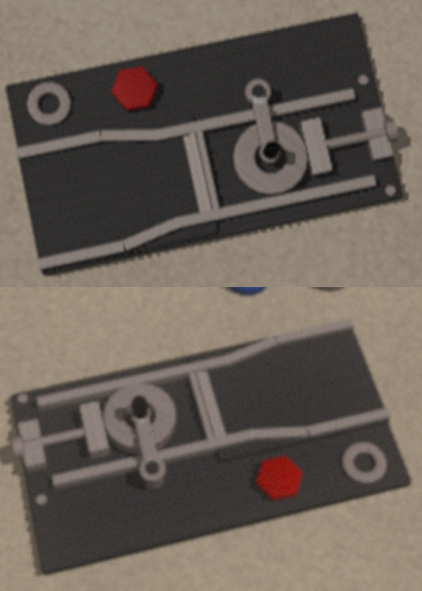

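The ring lies flat in the pocket at (269,157) in the top crop, touching the stop at (310,145), which stands where it did before. The latch is across it with the knob at (271,152). The washer and hex print are untouched, so I'm handing in.

```bash
python3 -c "
from cell import env
print(env.sign_off())"
```

```text
the job is handed in; nothing more can be done
None
```

The job is done and handed in at about 27 s of the 54 s allowed. The spacer is in the pocket against the stop, the latch is across it, and the arm is clear.

- **Spacer:** I pushed it along the lane with the shut fingers, over the lip and on to the stop block. It held there for about 0.3 s at 6.2–6.6 N at the tool. Sliding friction was about 1 N, so the stop itself probably took 5.5–6.5 N.
- **Latch:** I swung it by the knob until it met its end. The tip stalled at 5.7 N with the knob at about 1.6 rad, then I backed off and lifted clear.
- **Last pictures:** The spacer is flat and touching the stop, and the stop looks unmoved. The latch lies across the spacer. The small washer and the hex print are where they were.

**What disagreed:**
- **Tool height:** My first push passed over the ring without touching it. Feeling for the deck showed the real fingertips about 31 mm higher than the reported TCP height. That touch pressed on the deck with about 13 N. I corrected for the offset after that; its cause is unknown.
- **Spacer position:** The networks put its final centre at x 47 and 50 mm along the jig in the two views, while contact gave about 49 mm. This is within calibration error.

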